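# Set the stock tags on the hammer-head rack

## Robot

A 6-joint arm with a two-finger parallel gripper is mounted at the origin on the work surface. World frame = base frame: x ahead of the robot, y to its left, z up, the work surface at z = 0. Lengths are in m, angles in degrees, forces in N, time in s.
With the tool pointing down it reaches from about 0.375 to 0.9 m from the base axis. Payload 3.1 kg.
Tool frame: the origin (TCP) lies at the very end of the fingers, on their centre line; the grasp point (between the pads) lies 19 mm behind it; z points along the fingers, y is the direction in which the jaws open and shut (so a half turn about z gives the same grasp; the last joint's range is limited). The gripper opens to 87 mm and grips with 3 to 60 N. Pads are 19 mm wide; open, the fingers measure 117 mm over their backs; the gripper's body (75 mm by 190 mm) begins 51 mm behind the grasp point.
Start: joints at [56.236, 30.224, 82.088, -0, 67.689, -10.227], TCP at [0.25, 0.573, 0.223] pointing down, gripper open.
Joint ranges: [-176.69, 176.69], [-43.24, 126.21], [12.49, 139.97], [-82, 262], [0, 151.66], [-163.58, 163.58]. Speed limits (degrees/s): [159.86, 159.86, 180, 180, 180, 180].

## Interface

Orientations are given as a 3x3 rotation matrix whose columns are the frame's x, y, z axes.
In Python, from rig import readout, capture, camera_model, bot, spot_in, regions_of gives the robot as it stands.
- The arm moves only by the tool send_rows, never from a script. Its argument "moves" is a list that holds one entry, the list of rows, each a list of 7 numbers: the turn, a rotation vector about the tool's x, y, z in degrees, then the shift along the tool's x, y, z in cm, then the opening, from -1 (shut) to 1 (fully open). A call has exactly 5 rows; each row shifts and turns the commanded pose from where the row before left it, along the tool's axes as they then stand; what a row does not reach is not made up. A row lasts 1/10 s, in which the tool goes at most 50 mm and 8.59 degrees, less where a joint would pass 70% of its speed; a pose out of reach is approached as far as the arm can. A call with a gripper value outside its range is refused whole. The fingers move at their own pace and stop on an object; the grip force is fixed at half the most. Time passes only in rows, so rows that do not move let the fingers close, or fill a call up. It gives the time, the measured TCP pose, the force and the opening at its end, in the units of the state.
- readout.read_state(): the state, without advancing time (a new reading comes with each control period).
- capture(name): name is "side" or "top" or "wrist"; returns the picture (480x640x3 uint8, blue, green, red); there is no depth.
- camera_model(name): a dict with "camera_matrix" (3x3 intrinsics, pixels), "pose" (4x4, takes a point from camera to world coordinates). Camera axes: x right, y up, looking along -z (the intrinsics and any distortion apply to the point x, -y, -z); pixel columns grow to the right and rows downward; lengths in m; the calibration is good to about 2 mm. A picture is of the moment at which its call begins: read the wrist's pose just before it. camera_model takes no time and is no camera call; for the wrist camera it gives the pose at the moment of the call.
- bot.hand_in(): hands the job in, once; it reports no verdict.
Trained networks look in the newest picture that a camera, given by its name, has taken for a name from the list of things; names that differ only in an ending like _2 or _b are one class to them, and where a whole thing is asked for, a point or a joint stands for the part that bears it (a point fixed in the world has none). Each returns a list of dicts, best first, with "p" (0 to 1); they miss things now and then, are a little off and sometimes report something else, mostly with a low value. They report only what shows in the picture. A call takes as long as a camera call.
- spot_in(camera, thing): "location" ([x, y, z] in m, in world coordinates, good to about 4 mm: the middle of the surface that is visible of it).
- regions_of(camera, thing): "mask" (480x640 bool, what is visible of it).
The state is a dict: "time_s": time; "joint_positions": joint angles; "qvel": joint speeds; "tau": joint torques, N m; "position": TCP position; "tcp_rot": TCP orientation; "force": force on the tool from outside, world axes, zero at the start; "moment": the same for the moment, N m; "opening": opening from 0.0 (shut) to 1.0 (fully open).
Only numpy, scipy, OpenCV 4.12 (cv2) and the standard library are available. Lean on these libraries where they do the work, as an engineer would, in place of code of your own. Each camera call takes 0.05 s, during which the arm holds its last target. There are 200 camera calls.

## Task

Set the stock tags on the hammer-head rack: each bin has a hinged tag in front of it, and when you finish only the tags of the full bins may lie with their green faces up, while those of the bins that are not full lie red face up. Flip each wrong tag by gently pushing its free edge up and over with a fingertip until it falls against its other stop; do not grip or force the tags, and leave everything else on the bench where it is.

Things in the scene. Friction and masses are not known exactly. Their poses are not given: they have to be found in the camera images.
- board: the stock rack's wooden base board, 200 mm (its x) x 560 mm (its y) x 12 mm thick, fixed to the bench; origin at the centre of its underside. Its x axis points away from the robot, its y to the left. Four open bins stand in a row along its far part, one hinged tag stands in front of (on the robot's side of) each, 135 mm apart.
- full_bin_1: fixed open plywood bin, 110 x 115 mm, 40 mm high, standing on the board. FULL: heaped with birch and felt hammer heads to above the rim. Origin at the centre of its underside. Its place in the row changes; the tag that belongs to it is the one whose stand lies 90 mm from this origin, straight in front, towards the robot.
- full_bin_2: fixed open plywood bin, 110 x 115 mm, 40 mm high, standing on the board. FULL: heaped with birch and felt hammer heads to above the rim. Origin at the centre of its underside. Its place in the row changes; the tag that belongs to it is the one whose stand lies 90 mm from this origin, straight in front, towards the robot.
- few_bin: fixed open plywood bin, 110 x 115 mm, 40 mm high, standing on the board. NOT full: only two hammer heads lie on its floor. Origin at the centre of its underside. Its place in the row changes; the tag that belongs to it is the one whose stand lies 90 mm from this origin, straight in front, towards the robot.
- empty_bin: fixed open plywood bin, 110 x 115 mm, 40 mm high, standing on the board. NOT full: empty. Origin at the centre of its underside. Its place in the row changes; the tag that belongs to it is the one whose stand lies 90 mm from this origin, straight in front, towards the robot.
- stand_a: fixed brass stand (60 mm along its x, 26 mm along its y, 39 mm high) on the board that carries tag_a; axes parallel to the board's; origin at the centre of its underside, on the board's top. The tag's hinge line runs along its x axis, 35 mm above this origin.
- tag_a (a joint): hinge of the tag on stand_a: a 4 mm plate, 40 mm wide (along stand x), with a freely turning brass roller (10 mm across, 44 long) along its free edge, its axis 50 mm from the hinge. 0 = upright; +0.85 = rests leaning to stand +y (left), green face up; -0.85 = rests leaning to -y, red face up; the roller is then 38 mm aside of and 33 above the hinge. 30 g, swings freely, falls past upright.
- stand_b: fixed brass stand (60 mm along its x, 26 mm along its y, 39 mm high) on the board that carries tag_b; axes parallel to the board's; origin at the centre of its underside, on the board's top. The tag's hinge line runs along its x axis, 35 mm above this origin.
- tag_b (a joint): hinge of the tag on stand_b: a 4 mm plate, 40 mm wide (along stand x), with a freely turning brass roller (10 mm across, 44 long) along its free edge, its axis 50 mm from the hinge. 0 = upright; +0.85 = rests leaning to stand +y (left), green face up; -0.85 = rests leaning to -y, red face up; the roller is then 38 mm aside of and 33 above the hinge. 30 g, swings freely, falls past upright.
- stand_c: fixed brass stand (60 mm along its x, 26 mm along its y, 39 mm high) on the board that carries tag_c; axes parallel to the board's; origin at the centre of its underside, on the board's top. The tag's hinge line runs along its x axis, 35 mm above this origin.
- tag_c (a joint): hinge of the tag on stand_c: a 4 mm plate, 40 mm wide (along stand x), with a freely turning brass roller (10 mm across, 44 long) along its free edge, its axis 50 mm from the hinge. 0 = upright; +0.85 = rests leaning to stand +y (left), green face up; -0.85 = rests leaning to -y, red face up; the roller is then 38 mm aside of and 33 above the hinge. 30 g, swings freely, falls past upright.
- stand_d: fixed brass stand (60 mm along its x, 26 mm along its y, 39 mm high) on the board that carries tag_d; axes parallel to the board's; origin at the centre of its underside, on the board's top. The tag's hinge line runs along its x axis, 35 mm above this origin.
- tag_d (a joint): hinge of the tag on stand_d: a 4 mm plate, 40 mm wide (along stand x), with a freely turning brass roller (10 mm across, 44 long) along its free edge, its axis 50 mm from the hinge. 0 = upright; +0.85 = rests leaning to stand +y (left), green face up; -0.85 = rests leaning to -y, red face up; the roller is then 38 mm aside of and 33 above the hinge. 30 g, swings freely, falls past upright.
- mug: bystander: brown-glazed stoneware mug, 80 mm across, 92 mm high, handle at its own +y; origin at its underside.
- pliers: bystander: brass bending pliers lying flat, about 155 mm long, 13 mm high, jaws to its own +x; origin at its underside.
- loose_hammer: bystander: a single birch and felt hammer head, 62 x 26 x 11 mm, lying on the rack board between the two middle tags; origin at its underside.
- offcut_a: bystander: pale spruce offcut 110 x 45 x 10 mm; origin at its underside.
- offcut_b: bystander: pale spruce offcut 85 x 50 x 10 mm; origin at its underside.
- voicing_tool: bystander: voicing tool with wooden handle, 150 mm long, lying on the bench; origin at its underside.
- jar: bystander: small amber glass jar with brass cap, 52 mm across, 60 mm high; origin at its underside.

How it is judged:
By the outcome, as a careful person would: the job done as asked, in the order asked, and still so for the second after the job is handed in, with the robot touching nothing.
It also fails if it takes over 53 s, if anything falls off the work surface, if the arm or the gripper's body presses on something with over 40 N, if the wrist force passes 120 N, or if a joint passes its speed limit or range.

## Working session

There is one attempt and no reset: what is moved stays moved. The work goes in short steps, Python scripts to look and compute and a tool call to move; the robot and the scene stay as the last step left them, time stands still between calls to the robot, and variables do not carry over. Pictures are saved under pics/ and viewed, about 8 in all and at most 12, crops included, and the job is handed in when it is done.

Besides the shell and the picture viewer there is one more tool, called after "Emit:" in YAML: its name, and indented under it one key for each argument. send_rows: Moves the arm, as the interface text tells. Its arguments: {"type":"object","properties":{"moves":{"type":"array","items":{"type":"array","items":{"type":"array","items":{"type":"number"}}}}},"required":["moves"]}

```bash
mkdir -p pics; python3 - <<'E'
from rig import readout, capture, camera_model, bot, spot_in, regions_of
import cv2
for c in ("top","side"):
    cv2.imwrite(f"pics/{c}1.png",capture(c))
    for n in ("full_bin_1","few_bin","empty_bin","stand_a","tag_a","loose_hammer","mug","jar","pliers"):
        print(c,n,[(round(d["p"],2),[round(float(v),3) for v in d["location"]]) for d in spot_in(c,n)])
s=readout.read_state();print(s)
E
```

```text
top full_bin_1 [(0.85, [0.636, 0.21, 0.05]), (0.67, [0.59, -0.181, 0.047])]
top few_bin [(0.92, [0.627, 0.079, 0.016])]
top empty_bin [(0.94, [0.612, -0.055, 0.017])]
top stand_a [(0.85, [0.514, -0.035, 0.06]), (0.84, [0.55, 0.207, 0.062]), (0.83, [0.538, 0.095, 0.056]), (0.7, [0.523, 0.434, 0.044]), (0.61, [0.504, -0.186, 0.057])]
top tag_a [(0.75, [0.503, -0.198, 0.067]), (0.7, [0.539, 0.097, 0.057]), (0.56, [0.536, 0.103, 0.064]), (0.52, [0.547, 0.206, 0.065])]
top loose_hammer [(0.63, [0.532, 0.024, 0.022])]
top mug [(0.98, [0.525, 0.43, 0.046]), (0.46, [0.503, -0.189, 0.056]), (0.26, [0.612, -0.055, 0.019])]
top jar [(0.86, [0.656, 0.395, 0.062]), (0.38, [0.597, -0.434, 0.011])]
top pliers [(0.82, [0.785, 0.05, 0.01]), (0.6, [0.634, 0.21, 0.051])]
side full_bin_1 [(0.96, [0.586, -0.202, 0.047]), (0.72, [0.631, 0.202, 0.049])]
side few_bin [(0.8, [0.631, 0.089, 0.033])]
side empty_bin [(0.65, [0.615, -0.054, 0.025]), (0.34, [0.655, 0.385, 0.042])]
side stand_a [(0.79, [0.537, 0.094, 0.055]), (0.77, [0.521, -0.037, 0.053]), (0.66, [0.545, 0.214, 0.021]), (0.58, [0.497, -0.19, 0.05
[... 393 characters left out ...]
  8.20869528e+01,  7.62637022e-04,
        6.76906839e+01, -1.02286831e+01]), 'qvel': array([-0.03584457,  0.06883825,  0.02849694, -0.08099532,  0.14811025,
        0.08959648]), 'tau': array([ 1.21093868e-03, -4.40019751e+01, -1.76990139e+01,  6.35003066e-02,
        5.03509026e-02, -3.90397577e-05]), 'position': array([0.2495517 , 0.57299179, 0.22254408]), 'tcp_rot': array([[-9.16804988e-01,  3.99335214e-01, -2.89684019e-05],
       [ 3.99335215e-01,  9.16804988e-01, -2.11733877e-05],
       [ 1.81030960e-05, -3.09799704e-05, -9.99999999e-01]]), 'force': array([-0.50091816, -0.12889623,  0.6943852 ]), 'moment': array([-0.04229516,  0.01496566, -0.026786  ]), 'opening': 0.9994398091502048}
```

View pics/top1.png

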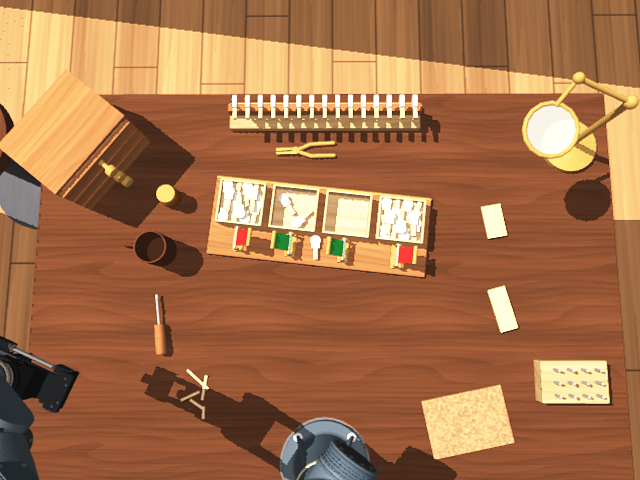

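View pics/side1.png

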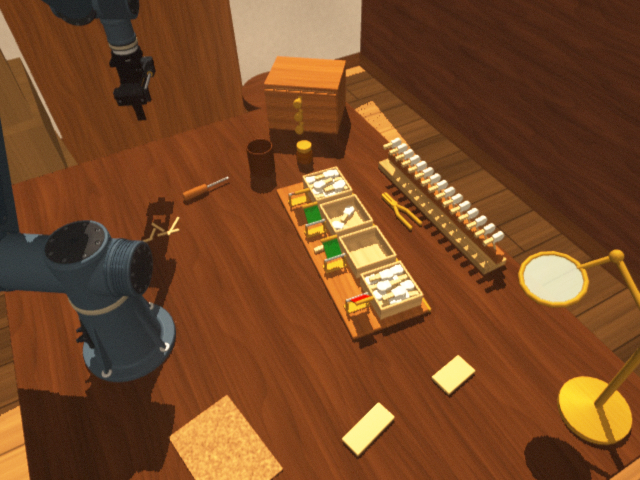

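Top view: bins left to right are full (241,200), few (295,208), empty (347,213) and full (402,219). Their tags read red (241,237), green (283,242), green (337,247) and red (404,254), so all four are wrong. Next I'll get the rack pose precisely.

```bash
cat > h.py <<'E'
import numpy as np, cv2
from rig import camera_model
def ray(cam,uv,z):
    m=camera_model(cam);K=np.array(m["camera_matrix"]);T=np.array(m["pose"])
    p=np.linalg.inv(K)@[uv[0],uv[1],1];d=T[:3,:3]@[p[0],-p[1],-p[2]];o=T[:3,3]
    return o+d*(z-o[2])/d[2]
def px(cam,X):
    m=camera_model(cam);K=np.array(m["camera_matrix"]);T=np.array(m["pose"])
    p=np.linalg.inv(T)@np.r_[X,1];q=K@[p[0],-p[1],-p[2]];return q[:2]/q[2]
E
python3 - <<'E'
from h import *
from rig import capture,regions_of
print(camera_model("top").keys(),camera_model("top")["pose"])
im=capture("top")
r=regions_of("top","board");m=r[0]["mask"].astype(np.uint8);print(r[0]["p"],m.sum())
for n in("full_bin_1","full_bin_2","few_bin","empty_bin"):
    for q in regions_of("top",n)[:2]:
        if q["p"]>.5: m|=q["mask"].astype(np.uint8)
m=cv2.morphologyEx(m,cv2.MORPH_CLOSE,np.ones((9,9)))
box=cv2.boxPoints(cv2.minAreaRect(cv2.findNonZero(m)));W=np.array([ray("top",b,.012)[:2] for b in box]);print(box,W,W.mean(0))
# predicted corners overlay
g=cv2.resize(im[160:290,190:450],None,fx=3,fy=3,interpolation=cv2.INTER_CUBIC)
cv2.imwrite("pics/crop.png",g)
E
```

```text
dict_keys(['camera_matrix', 'pose']) [[ 1.00791406e-03  9.90049617e-01 -1.40715101e-01  3.59897078e-01]
 [-9.99979629e-01  1.10961893e-04 -6.38194296e-03 -3.70881745e-03]
 [-6.30282617e-03  1.40718667e-01  9.90029561e-01  1.32974027e+00]
 [ 0.00000000e+00  0.00000000e+00  0.00000000e+00  1.00000000e+00]]
0.64 6144
[[205.33148 254.35066]
 [213.6438  175.38354]
 [432.06573 198.37535]
 [423.75342 277.34247]] [[ 0.51078381  0.30278307]
 [ 0.71831879  0.287814  ]
 [ 0.65672454 -0.28015971]
 [ 0.45233921 -0.25324738]] [0.58454159 0.0142975 ]
```

View pics/crop.png

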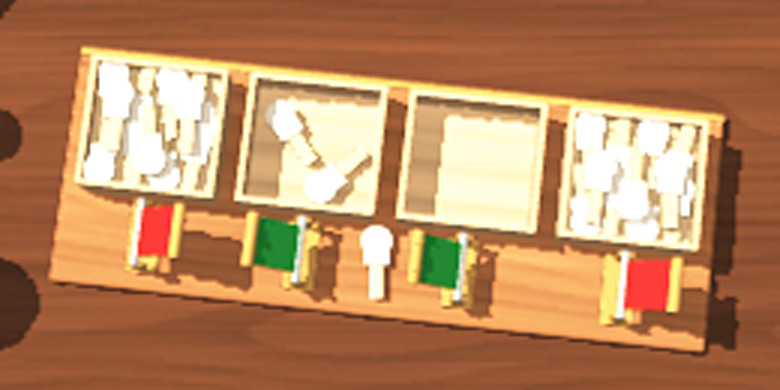

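The crop confirms it: tag 1 (left) is red with its roller on the right at (175,232). Tags 2 and 3 are green with rollers on the left at (248,238) and (414,254). Tag 4 is red with its roller on the right at (675,285). Now I'll fit the board pose and check it against the rollers.

```bash
python3 - <<'E'
from h import *
C=np.array([(82,48),(724,117),(705,352),(50,280)])/3+[190,160]
W=np.array([ray("top",c,.012)[:2] for c in C]);B=np.array([(.1,.28),(.1,-.28),(-.1,-.28),(-.1,.28)])
c=W.mean(0);H=(B.T@(W-c));a=np.arctan2(H[0,1]-H[1,0],H[0,0]+H[1,1])
R=np.array([[np.cos(a),-np.sin(a)],[np.sin(a),np.cos(a)]])
print(c,np.degrees(a),(W-c)@R-B)
# independent: rollers, z=.080, and bin corners
rol=np.array([(175,232),(248,238),(414,254),(675,285)])/3+[190,160]
Q=np.array([ray("top",p,.080+.004)[:2] for p in rol]);print("rollers in board",((Q-c)@R).round(4))
bc=np.array([(152,128),(311,145),(473,163),(633,180)])/3+[190,160]
print("bin rims",((np.array([ray("top",p,.052)[:2] for p in bc])-c)@R).round(4))
E
```

```text
[0.58437402 0.01073609] -6.265708370295992 [[ 2.31072203e-03  2.19657348e-04]
 [ 1.81373403e-03  4.86750680e-04]
 [-2.06602261e-03  5.01618648e-05]
 [-2.05843345e-03 -7.56569894e-04]]
rollers in board [[-0.0588  0.1667]
 [-0.0572  0.1074]
 [-0.0555 -0.0273]
 [-0.0576 -0.2384]]
bin rims [[ 0.0306  0.2026]
 [ 0.0307  0.0685]
 [ 0.0302 -0.0676]
 [ 0.0304 -0.2014]]
```

Emit:
send_rows:
  moves:
    - [[0,0,8.08,0,0,0,-1],[0,0,8.08,0,0,0,-1],[0,0,8.08,0,0,0,-1],[0,0,8.08,0,0,0,-1],[0,0,8.08,0,0,0,-1]]

```text
time_s: 1.8
position: [0.2495, 0.573, 0.2225]
tcp_rot: [[-0.434, 0.901, -0.0], [0.901, 0.434, -0.0], [-0.0, -0.0, -1.0]]
force: [0.1, -0.1, -0.4]
opening: 0.632
```

Emit:
send_rows:
  moves:
    - [[0,0,8.08,0,0,0,-1],[0,0,8.08,0,0,0,-1],[0,0,8.08,0,0,0,-1],[0,0,8.08,0,0,0,-1],[0,0,0,0,0,0,-1]]

```text
time_s: 2.3
position: [0.2496, 0.573, 0.2226]
tcp_rot: [[0.109, 0.994, 0.0], [0.994, -0.109, 0.0], [0.0, 0.0, -1.0]]
force: [0.7, -0.6, 0.1]
opening: 0.174
```

Emit:
send_rows:
  moves:
    - [[0,0,0,-2.58,2.24,0,-1],[0,0,0,-2.58,2.24,0,-1],[0,0,0,-2.58,2.24,0,-1],[0,0,0,-2.58,2.24,0,-1],[0,0,0,-2.58,2.24,0,-1]]

```text
time_s: 2.8
position: [0.3475, 0.4315, 0.2227]
tcp_rot: [[0.105, 0.994, 0.0], [0.994, -0.105, 0.0], [0.0, 0.0, -1.0]]
force: [0.4, 0.3, -0.5]
opening: 0.007
```

Emit:
send_rows:
  moves:
    - [[0,0,0,-2.58,2.24,0,-1],[0,0,0,-2.58,2.24,0,-1],[0,0,0,-2.58,2.24,0,-1],[0,0,0,-2.58,2.24,0,-1],[0,0,0,-2.58,2.24,0,-1]]

```text
time_s: 3.3
position: [0.4449, 0.2909, 0.2227]
tcp_rot: [[0.105, 0.994, 0.0], [0.994, -0.105, 0.0], [0.0, 0.0, -1.0]]
force: [0.5, -0.1, 0.3]
opening: 0.005
```

Emit:
send_rows:
  moves:
    - [[0,0,0,-2.58,2.24,0,-1],[0,0,0,-2.58,2.24,0,-1],[0,0,0,-2.58,2.24,0,-1],[0,0,0,-2.62,2.25,0,-1],[0,0,0,0,0,0,-1]]

```text
time_s: 3.8
position: [0.5252, 0.1761, 0.2228]
tcp_rot: [[0.11, 0.994, 0.003], [0.994, -0.11, -0.001], [-0.001, 0.003, -1.0]]
force: [-0.6, -0.4, 0.2]
opening: 0.007
```

Emit:
send_rows:
  moves:
    - [[0,0,0,-1.15,0.95,0,-1],[0,0,0,-1.15,0.95,0,-1],[0,0,0,0,0,4,-1],[0,0,0,0,0,4,-1],[0,0,0,0,0,1,-1]]

```text
time_s: 4.3
position: [0.5354, 0.154, 0.129]
tcp_rot: [[0.108, 0.994, -0.008], [0.994, -0.108, -0.001], [-0.002, -0.008, -1.0]]
force: [-1.1, 0.0, 0.4]
opening: 0.005
```

```bash
python3 - <<'E'
from h import *
from rig import capture,readout
s=readout.read_state();print(s["position"],s["force"])
t=capture("top")[160:290,190:450];d=capture("side")[160:340,250:450]
cv2.imwrite("pics/v4.png",np.hstack([cv2.resize(t,(500,250),interpolation=2),cv2.resize(d,(278,250),interpolation=2)]))
E
```

```text
[0.53538187 0.15400503 0.12902638] [-1.09184998  0.00973776  0.41305954]
```

View pics/v4.png

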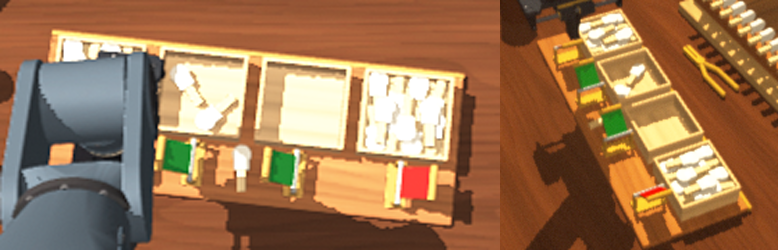

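The arm hides the gap from the top camera, and the tags still visible haven't moved. I'll descend into the gap in steps, watching the force.

Emit:
send_rows:
  moves:
    - [[0,0,0,-0.2,0.5,0,-1],[0,0,0,0,0,0,-1],[0,0,0,0,0,2,-1],[0,0,0,0,0,2,-1],[0,0,0,0,0,0,-1]]

```text
time_s: 4.9
position: [0.5425, 0.1518, 0.0921]
tcp_rot: [[0.109, 0.994, -0.002], [0.994, -0.109, -0.0], [-0.0, -0.002, -1.0]]
force: [-0.7, -0.0, 0.9]
opening: 0.004
```

Emit:
send_rows:
  moves:
    - [[0,0,0,0,0,0.9,-1],[0,0,0,0,0,0.9,-1],[0,0,0,0,0,0,-1],[0,0,0,0.5,0,0,-1],[0,0,0,0.5,0,0,-1]]

```text
time_s: 5.4
position: [0.5446, 0.1622, 0.075]
tcp_rot: [[0.109, 0.994, 0.001], [0.994, -0.109, 0.0], [0.0, 0.001, -1.0]]
force: [-0.1, 0.5, -0.4]
opening: 0.004
```

Emit:
send_rows:
  moves:
    - [[0,0,0,0.5,0,0,-1],[0,0,0,0.5,0,0,-1],[0,0,0,0.5,0,0,-1],[0,0,0,0.5,0,0,-1],[0,0,0,0.5,0,0,-1]]

```text
time_s: 5.9
position: [0.5469, 0.1872, 0.0746]
tcp_rot: [[0.109, 0.994, 0.0], [0.994, -0.109, 0.0], [0.0, 0.0, -1.0]]
force: [0.1, -0.5, 1.0]
opening: 0.009
```

Emit:
send_rows:
  moves:
    - [[0,0,0,0.5,0,0,-1],[0,0,0,0.5,0,0,-1],[0,0,0,0.5,0,0,-1],[0,0,0,0.5,0,0,-1],[0,0,0,0.5,0,0,-1]]

```text
time_s: 6.4
position: [0.5496, 0.2119, 0.0745]
tcp_rot: [[0.109, 0.994, -0.0], [0.994, -0.109, 0.0], [0.0, -0.0, -1.0]]
force: [0.0, -0.5, 0.4]
opening: 0.006
```

Emit:
send_rows:
  moves:
    - [[0,0,0,0.4,0,0,-1],[0,0,0,0,0,0,-1],[0,0,0,0,0,0,-1],[0,0,0,0,0,0,-1],[0,0,0,-2,0,0,-1]]

```text
time_s: 6.9
position: [0.5484, 0.1969, 0.0747]
tcp_rot: [[0.107, 0.994, 0.002], [0.994, -0.107, 0.001], [0.001, 0.002, -1.0]]
force: [0.0, -0.7, 0.2]
opening: 0.005
```

Emit:
send_rows:
  moves:
    - [[0,0,0,-2,0,0,-1],[0,0,0,-2,0,0,-1],[0,0,0,-0.5,0,0,-1],[0,0,0,0,0,0,-1],[0,0,0,0,0,0,-1]]

```text
time_s: 7.4
position: [0.5433, 0.1513, 0.0746]
tcp_rot: [[0.109, 0.994, 0.0], [0.994, -0.109, 0.0], [0.0, 0.0, -1.0]]
force: [-0.6, -0.1, 0.1]
opening: 0.006
```

```bash
python3 - <<'E'
from h import *
from rig import capture,readout
s=readout.read_state();print(s["position"],s["force"])
d=capture("side")[140:340,220:440]
cv2.imwrite("pics/v5.png",cv2.resize(d,(660,600),interpolation=2))
E
```

```text
[0.54327647 0.15131567 0.07463564] [-0.55536356 -0.08547236  0.13872615]
```

View pics/v5.png

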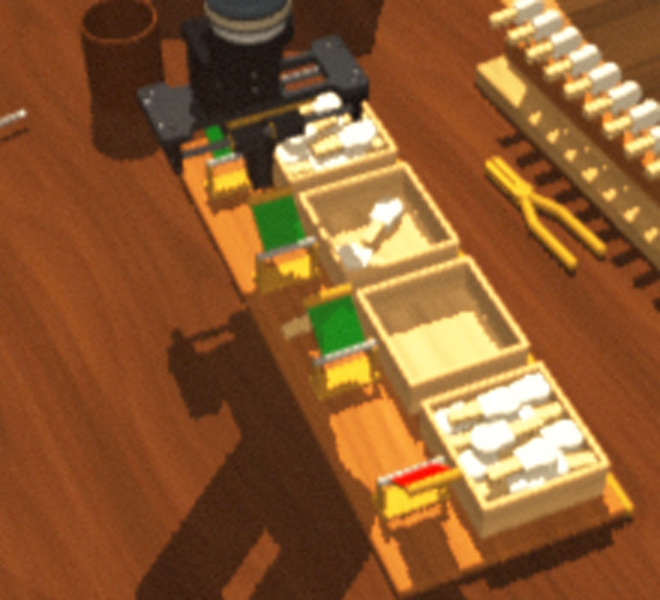

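Tag 1 now shows green at (215,140). Next I'll push tag 2 to the right.

Emit:
send_rows:
  moves:
    - [[0,0,0,-0.5,0,0,-1],[0,0,0,-0.5,0,0,-1],[0,0,0,-0.5,0,0,-1],[0,0,0,-0.5,0,0,-1],[0,0,0,-0.5,0,0,-1]]

```text
time_s: 7.95
position: [0.5402, 0.1256, 0.0746]
tcp_rot: [[0.109, 0.994, -0.0], [0.994, -0.109, -0.0], [-0.0, -0.0, -1.0]]
force: [0.2, -1.1, 1.1]
opening: 0.008
```

Emit:
send_rows:
  moves:
    - [[0,0,0,-0.5,0,0,-1],[0,0,0,-0.5,0,0,-1],[0,0,0,-0.5,0,0,-1],[0,0,0,-0.5,0,0,-1],[0,0,0,-0.5,0,0,-1]]

```text
time_s: 8.45
position: [0.5375, 0.1007, 0.0746]
tcp_rot: [[0.109, 0.994, 0.0], [0.994, -0.109, -0.0], [-0.0, 0.0, -1.0]]
force: [0.4, 0.4, -0.4]
opening: 0.005
```

Emit:
send_rows:
  moves:
    - [[0,0,0,-0.5,0,0,-1],[0,0,0,-0.5,0,0,-1],[0,0,0,-0.5,0,0,-1],[0,0,0,0,0,0,-1],[0,0,0,0,0,0,-1]]

```text
time_s: 8.95
position: [0.5359, 0.0862, 0.0746]
tcp_rot: [[0.109, 0.994, 0.0], [0.994, -0.109, 0.0], [0.0, -0.0, -1.0]]
force: [-0.5, 0.2, 0.0]
opening: 0.002
```

Emit:
send_rows:
  moves:
    - [[0,0,0,1,0,0,-1],[0,0,0,1,0,0,-1],[0,0,0,0,0,-3,-1],[0,0,0,0,0,-3,-1],[0,0,0,0,0,0,-1]]

```text
time_s: 9.45
position: [0.541, 0.1076, 0.1381]
tcp_rot: [[0.107, 0.994, 0.008], [0.994, -0.107, 0.0], [0.001, 0.008, -1.0]]
force: [0.4, -0.0, -0.5]
opening: 0.006
```

Emit:
send_rows:
  moves:
    - [[0,0,0,-3,0,0,-1],[0,0,0,-3,0,0,-1],[0,0,0,-3,0,0,-1],[0,0,0,0,0,0,-1],[0,0,0,0,0,0,-1]]

```text
time_s: 9.95
position: [0.528, 0.017, 0.134]
tcp_rot: [[0.11, 0.994, -0.001], [0.994, -0.11, 0.001], [0.001, -0.001, -1.0]]
force: [0.6, 0.5, 0.1]
opening: 0.008
```

```bash
python3 - <<'E'
from h import *
from rig import capture,readout
s=readout.read_state();print(s["position"],s["force"])
d=capture("side")[140:340,220:440]
cv2.imwrite("pics/v6.png",cv2.resize(d,(660,600),interpolation=2))
E
```

```text
[0.52800459 0.01698997 0.13402637] [0.63789921 0.48487517 0.08528425]
```

View pics/v6.png

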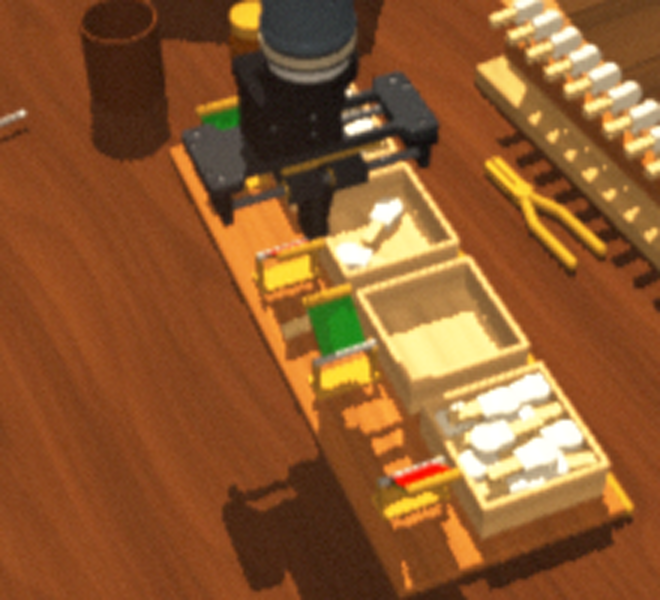

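Tag 2 has fallen to red (285,265). The TCP is over the middle of the gap between tags 2 and 3 (board y ≈ 0), so I'll descend and push tag 3 right.

Emit:
send_rows:
  moves:
    - [[0,0,0,0,0,2,-1],[0,0,0,0,0,2,-1],[0,0,0,0,0,1,-1],[0,0,0,0,0,1,-1],[0,0,0,0,0,0,-1]]

```text
time_s: 10.5
position: [0.5275, 0.0175, 0.0734]
tcp_rot: [[0.108, 0.994, -0.002], [0.994, -0.108, 0.001], [0.0, -0.002, -1.0]]
force: [-0.7, 0.2, 0.3]
opening: 0.007
```

Emit:
send_rows:
  moves:
    - [[0,0,0,-0.5,0,0,-1],[0,0,0,-0.5,0,0,-1],[0,0,0,-0.5,0,0,-1],[0,0,0,-0.5,0,0,-1],[0,0,0,-0.5,0,0,-1]]

```text
time_s: 11.0
position: [0.5258, -0.0089, 0.0749]
tcp_rot: [[0.109, 0.994, 0.001], [0.994, -0.109, -0.0], [-0.0, 0.001, -1.0]]
force: [-0.5, 0.5, -0.2]
opening: 0.006
```

Emit:
send_rows:
  moves:
    - [[0,0,0,-0.5,0,0,-1],[0,0,0,-0.5,0,0,-1],[0,0,0,-0.5,0,0,-1],[0,0,0,-0.5,0,0,-1],[0,0,0,-0.5,0,0,-1]]

```text
time_s: 11.5
position: [0.5227, -0.0334, 0.0745]
tcp_rot: [[0.109, 0.994, -0.0], [0.994, -0.109, 0.0], [-0.0, -0.0, -1.0]]
force: [-0.0, -0.1, -0.1]
opening: 0.004
```

Emit:
send_rows:
  moves:
    - [[0,0,0,-0.5,0,0,-1],[0,0,0,-0.5,0,0,-1],[0,0,0,-0.5,0,0,-1],[0,0,0,0,0,0,-1],[0,0,0,0,0,0,-1]]

```text
time_s: 12.0
position: [0.5211, -0.048, 0.0745]
tcp_rot: [[0.109, 0.994, -0.0], [0.994, -0.109, 0.0], [0.0, -0.0, -1.0]]
force: [-0.3, -0.3, 0.0]
opening: 0.004
```

Emit:
send_rows:
  moves:
    - [[0,0,0,1,0,0,-1],[0,0,0,1,0,0,-1],[0,0,0,0,0,-3,-1],[0,0,0,0,0,-3,-1],[0,0,0,0,0,0,-1]]

```text
time_s: 12.5
position: [0.526, -0.0273, 0.1378]
tcp_rot: [[0.107, 0.994, 0.007], [0.994, -0.107, -0.002], [-0.001, 0.008, -1.0]]
force: [0.8, -0.3, 0.1]
opening: 0.005
```

Emit:
send_rows:
  moves:
    - [[0,0,0,-3,0,0,-1],[0,0,0,-3,0,0,-1],[0,0,0,-3,0,0,-1],[0,0,0,-3,0,0,-1],[0,0,0,-3,0,0,-1]]

```text
time_s: 13.0
position: [0.5066, -0.1771, 0.1338]
tcp_rot: [[0.108, 0.994, -0.001], [0.994, -0.108, 0.001], [0.001, -0.001, -1.0]]
force: [1.4, -1.3, 0.1]
opening: 0.006
```

Emit:
send_rows:
  moves:
    - [[0,0,0,-3,0,0,-1],[0,0,0,-3,0,0,-1],[0,0,0,-1.5,0,0,-1],[0,0,0,0,0,0,-1],[0,0,0,0,0,0,-1]]

```text
time_s: 13.5
position: [0.4984, -0.2502, 0.134]
tcp_rot: [[0.109, 0.994, -0.001], [0.994, -0.109, 0.002], [0.002, -0.001, -1.0]]
force: [-0.6, 1.2, 0.5]
opening: 0.006
```

```bash
python3 - <<'E'
from h import *
from rig import capture,readout
s=readout.read_state();print(s["position"],s["force"])
d=capture("side")[140:340,220:440]
cv2.imwrite("pics/v7.png",cv2.resize(d,(660,600),interpolation=2))
E
```

```text
[ 0.4984421  -0.25023338  0.13401475] [-0.55825793  1.18225902  0.46926904]
```

View pics/v7.png

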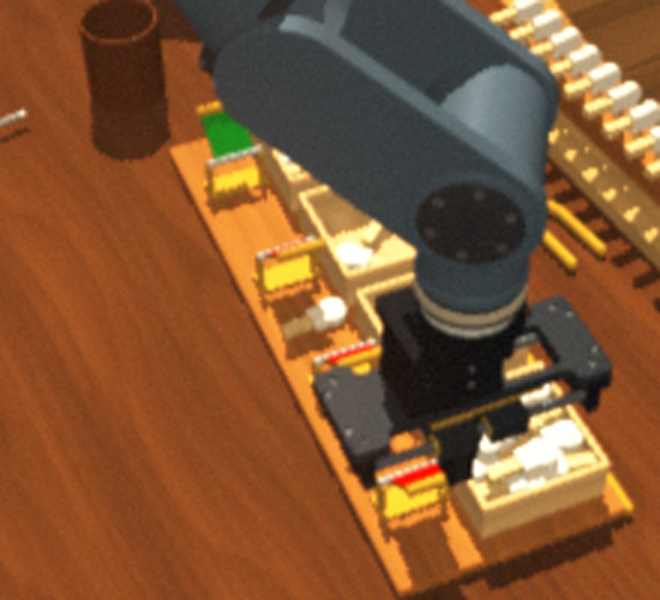

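Tag 3 is red at (350,352). The TCP is at board y ≈ -0.269, just right of tag 4's roller, so I'll descend and push left.

Emit:
send_rows:
  moves:
    - [[0,0,0,0,0,2,-1],[0,0,0,0,0,2,-1],[0,0,0,0,0,1,-1],[0,0,0,0,0,1,-1],[0,0,0,0,0,0,-1]]

```text
time_s: 14.05
position: [0.4983, -0.2505, 0.0735]
tcp_rot: [[0.108, 0.994, -0.002], [0.994, -0.108, 0.002], [0.001, -0.002, -1.0]]
force: [-0.4, -0.2, 0.2]
opening: -0.001
```

Emit:
send_rows:
  moves:
    - [[0,0,0,0.5,0,0,-1],[0,0,0,0.5,0,0,-1],[0,0,0,0.5,0,0,-1],[0,0,0,0.5,0,0,-1],[0,0,0,0.5,0,0,-1]]

```text
time_s: 14.55
position: [0.5019, -0.2265, 0.0749]
tcp_rot: [[0.109, 0.994, 0.001], [0.994, -0.109, -0.001], [-0.0, 0.001, -1.0]]
force: [0.5, -0.3, -0.2]
opening: 0.004
```

Emit:
send_rows:
  moves:
    - [[0,0,0,0.5,0,0,-1],[0,0,0,0.5,0,0,-1],[0,0,0,0.5,0,0,-1],[0,0,0,0.5,0,0,-1],[0,0,0,0.5,0,0,-1]]

```text
time_s: 15.05
position: [0.5043, -0.2015, 0.0745]
tcp_rot: [[0.109, 0.994, -0.0], [0.994, -0.109, 0.0], [0.0, -0.0, -1.0]]
force: [0.6, 0.1, 0.4]
opening: 0.006
```

Emit:
send_rows:
  moves:
    - [[0,0,0,0.5,0,0,-1],[0,0,0,0.5,0,0,-1],[0,0,0,0.5,0,0,-1],[0,0,0,0.1,0,0,-1],[0,0,0,0,0,0,-1]]

```text
time_s: 15.55
position: [0.5061, -0.1858, 0.0746]
tcp_rot: [[0.108, 0.994, -0.0], [0.994, -0.108, -0.0], [-0.0, -0.0, -1.0]]
force: [-0.4, -0.1, -1.3]
opening: 0.006
```

Emit:
send_rows:
  moves:
    - [[0,0,0,-1,0,0,-1],[0,0,0,-1,0,0,-1],[0,0,0,-1,0,-3,-1],[0,0,0,0,0,-3,-1],[0,0,0,0,0,-4,-1]]

```text
time_s: 16.05
position: [0.5017, -0.2171, 0.1744]
tcp_rot: [[0.111, 0.994, -0.003], [0.994, -0.111, 0.002], [0.001, -0.003, -1.0]]
force: [-0.1, -0.1, -0.3]
opening: 0.006
```

Emit:
send_rows:
  moves:
    - [[0,0,0,-4,0,-3,-1],[0,0,0,-4,0,0,-1],[0,0,0,-4,0,0,-1],[0,0,0,-4,0,0,-1],[0,0,0,0,0,0,-1]]

```text
time_s: 16.55
position: [0.4845, -0.3823, 0.205]
tcp_rot: [[0.115, 0.993, 0.002], [0.993, -0.115, -0.005], [-0.005, 0.003, -1.0]]
force: [-0.5, -0.2, -1.0]
opening: 0.006
```

```bash
python3 - <<'E'
from h import *
from rig import capture,readout
s=readout.read_state();print(s["time_s"],s["position"],s["force"])
t=capture("top")[130:310,120:480];d=capture("side")[140:340,220:440]
cv2.imwrite("pics/v8.png",np.hstack([cv2.resize(t,(500,250),interpolation=2),cv2.resize(d,(275,250),interpolation=2)]))
E
```

```text
16.55 [ 0.48452724 -0.38226342  0.2049687 ] [-0.54850031 -0.2046898  -0.96489814]
```

View pics/v8.png

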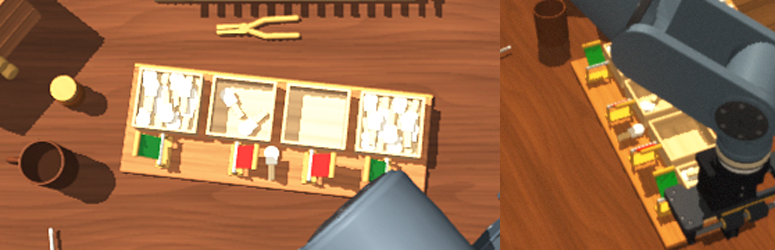

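The top view now shows tags green (150,148), red (244,158), red (320,166) and green (378,170), matching full, few, empty and full. The bystanders it shows haven't moved and the arm is clear, so I'll let it settle and hand in.

Emit:
send_rows:
  moves:
    - [[0,0,0,0,0,0,-1],[0,0,0,0,0,0,-1],[0,0,0,0,0,0,-1],[0,0,0,0,0,0,-1],[0,0,0,0,0,0,-1]]

```text
time_s: 17.15
position: [0.4856, -0.3744, 0.2047]
tcp_rot: [[0.108, 0.994, 0.0], [0.994, -0.108, -0.0], [-0.0, 0.0, -1.0]]
force: [-0.3, -0.5, 0.0]
opening: 0.008
```

```bash
python3 -c "
from rig import bot,readout
s=readout.read_state();print(s['position'],s['force']);print(bot.hand_in())"
```

```text
[ 0.48557824 -0.37441019  0.2046651 ] [-0.26674879 -0.47948112  0.04298185]
the job is handed in; nothing more can be done
None
```

All four tags were wrong at the start. I flipped each one with the closed fingertip and handed the job in at about 17 s, within the 53 s limit.

- **Tags:** the last pictures show, left to right, green (full bin), red (few heads), red (empty) and green (full bin). The arm partly hid the rightmost tag from the top camera, but its green face showed in both views.
- **Force and clearance:** measured tool forces stayed below about 2 N. The arm ended clear of the rack, about 0.2 m above the bench.
- **Bystanders:** the mug, jar, pliers and loose hammer had not moved in the final top view. I did not recheck the offcuts and voicing tool at the end, but the arm only passed well above the bench outside the rack.
- **Disagreement:** the rollers measured about 2 mm to the left of where the fitted board pose put them. I allowed for that in how far I pushed.

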